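# Put the round cutter set away in its tin

## Task

Put the four round cutters away in their tin: stand them upright in the middle of the shallow round dish, one inside the other, the smallest first and then each next larger one over it, and at last set the tall cover with the knob down over them so that it sits flat inside the dish's rim. Set each piece down instead of dropping it, and leave the square cutter and the pulp bowl where they stand.

Things in the scene. Friction and masses are not known exactly. Their poses are not given: they have to be found in the camera images.
- cutter_1: smallest of four round steel cutters: open ring, 40 mm outside, wall 2, 24 high, 30 g. Origin: centre of its underside, z up. A flat strap handle bridges it along x; its top is 37 mm above the underside; 14 mm wide (y), 6 deep, sloping down at the ends; pinch its middle across y, tips 6-10 mm below its top.
- cutter_2: second smallest of four round steel cutters: open ring, 56 mm outside, wall 2, 24 high, 40 g. Origin: centre of its underside, z up. A flat strap handle bridges it along x; its top is 51 mm above the underside; 14 mm wide (y), 6 deep, sloping down at the ends; pinch its middle across y, tips 6-10 mm below its top. Fits over the next smaller with 6 mm to spare all round, strap 8 mm above the other's, turned any way.
- cutter_3: second largest of four round steel cutters: open ring, 72 mm outside, wall 2, 24 high, 50 g. Origin: centre of its underside, z up. A flat strap handle bridges it along x; its top is 65 mm above the underside; 14 mm wide (y), 6 deep, sloping down at the ends; pinch its middle across y, tips 6-10 mm below its top. Fits over the next smaller with 6 mm to spare all round, strap 8 mm above the other's, turned any way.
- cutter_4: largest of four round steel cutters: open ring, 88 mm outside, wall 2, 24 high, 70 g. Origin: centre of its underside, z up. A flat strap handle bridges it along x; its top is 79 mm above the underside; 14 mm wide (y), 6 deep, sloping down at the ends; pinch its middle across y, tips 6-10 mm below its top. Fits over the next smaller with 6 mm to spare all round, strap 8 mm above the other's, turned any way.
- dish: base of the cutters' round tin, empty: shallow metal dish, 130 mm across the rim, 11 mm high, wall 3 mm, about 500 g, loose. Origin: centre of its underside; z up; its flat inner floor lies 3 mm above the origin and is about 120 mm across.
- cover: tall round cover of the tin, on its open end: metal drum, 112 mm outside, wall 2, top face at 88 mm, 220 g. Origin: centre of its open lower rim; z up. Black knob in the middle, 25 mm across from 95 to 109 mm above the origin, thinner neck below. Inside clear to 86 mm height, 108 mm across. It stands on the dish's floor inside the dish's rim, about 5 mm to spare all round.
- square_cutter: bystander, not of the set: square steel cutter, 62 x 62 mm, 24 mm high, with the same kind of strap handle, top 51 mm above its underside. Origin: centre of its underside; x along the strap.
- bowl: bystander: pulp bowl, about 150 mm across and 42 mm high, light. Origin: centre of its underside.
There are look-alikes about, which are no part of the job. What is shaped like the cutter_3 but yellow is not meant. What is shaped like the cutter_1 but yellow is not meant.

How it is judged:
By the outcome, as a careful person would: the job done as asked, in the order asked, and still so for the second after the job is handed in, with the robot touching nothing.
It also fails if it takes over 109 s, if anything falls off the work surface, if the arm or the gripper's body presses on something with over 40 N, if the wrist force passes 120 N, or if a joint passes its speed limit or range.

## Robot

A 7-joint arm with a two-finger parallel gripper is mounted at the origin on the work surface; the furniture and walls round the work are solid. World frame = base frame: x ahead of the robot, y to its left, z up, the work surface at z = 0. Lengths are in m, angles in rad, forces in N, time in s.
With the tool pointing down it reaches from about 0.425 to 0.925 m from the base axis. Payload 6.8 kg.
Tool frame: the origin (TCP) lies between the finger pads; the fingertips stand 17 mm ahead of it and the grasp point (between the pads) lies 2 mm behind it; z points along the fingers, y is the direction in which the jaws open and shut (so a half turn about z gives the same grasp; the last joint's range is limited). The gripper opens to 85 mm and grips with 20 to 120 N. Pads are 22 mm wide; open, the fingers measure 114 mm over their backs; the gripper's body (76 mm by 85 mm) begins 54 mm behind the grasp point. The pads swing forward as they close: fully open they stand 13 mm farther back than shut.
Start: joints at [-1.342, 0.477, 0.022, 1.555, -0.011, 1.109, -0.083], TCP at [0.223, 0.637, 0.217] pointing down, gripper open.
Joint ranges: [-2.96, 2.96], [-0.34, 2.1], [-1.41, 1.46], [0.24, 2.44], [-1.37, 4.51], [0.17, 1.92], [-2.96, 2.96]. Speed limits (rad/s): [2.39, 2.39, 3.14, 3.14, 3.14, 3.14, 3.14].

## Interface

Orientations are given as a unit quaternion [w, x, y, z].
In Python, from station import bot gives the robot as it stands. The module is installed in compiled form; this text tells all that it offers.
- The arm moves only by the tool carry_out, never from a script. Its argument "moves" is a list of rows, each a list of 3 entries, a list of its own where there are three numbers: the turn, a rotation vector about the tool's x, y, z in degrees, then the shift along the tool's x, y, z in cm, then the finger opening in cm, from 0 to 8.54. A call has 1 to 5 rows; each row is the pose to reach, as a shift and turn from the pose commanded when the call began, along the tool's axes at that moment; what a row does not reach only later rows make up. A row lasts 1/8 s, in which the tool goes at most 62.5 mm and 10.7 degrees, less where a joint would pass 70% of its speed; a pose out of reach is approached as far as the arm can. A call with a gripper value outside its range is refused whole. The fingers move at their own pace and stop on an object; "newtons" is the grip in N (left out, the last holds). Time passes only in rows, so rows that repeat a pose let the fingers close. It gives the time, the measured TCP pose, the force and the opening at its end, in the units of the state.
- bot.get_obs(): the state, without advancing time (a new reading comes with each control period).
- bot.read_camera(name): name is "side" or "top" or "wrist"; returns the picture (384x512x3 uint8, red, green, blue); there is no depth.
- bot.camera_info(name): a dict with "vertical_fov" (degrees; the focal length in pixels is half the picture's height over the tangent of half this angle, whatever the lens; pixels are square), "cx", "cy" (the principal point, pixels), "position" and "attitude" of the camera in the world. Camera axes: x right, y up, looking along -z (the intrinsics and any distortion apply to the point x, -y, -z); pixel columns grow to the right and rows downward; lengths in m; the calibration is good to about 2 mm. A picture is of the moment at which its call begins: read the wrist's pose just before it. camera_info takes no time and is no camera call; for the wrist camera it gives the pose at the moment of the call.
- bot.hand_in(): hands the job in, once; it reports no verdict.
Trained networks look in the newest picture that a camera, given by its name, has taken for a name from the list of things; names that differ only in an ending like _2 or _b are one class to them, and where a whole thing is asked for, a point or a joint stands for the part that bears it (a point fixed in the world has none). Each returns a list of dicts, best first, with "score" (0 to 1); they miss things now and then, are a little off and sometimes report something else, mostly with a low value. They report only what shows in the picture. A call takes as long as a camera call. They do not tell look-alikes from the thing itself.
- bot.silhouettes(label, camera): "region" (384x512 bool, what is visible of it) and "location" ([column, row] in pixels, amid what is visible of it).
The state is a dict: "t": time; "q": joint angles; "joint_vel": joint speeds; "joint_torque": joint torques, N m; "eef_pos": TCP position; "tool_rot": TCP orientation; "contact_force": force on the tool from outside, world axes, zero at the start; "torque": the same for the moment, N m; "gripper_width": opening from 0.0 (shut) to 1.0 (fully open).
Only numpy, scipy, OpenCV 4.12 (cv2) and the standard library are available. Lean on these libraries where they do the work, as an engineer would, in place of code of your own. Each camera call takes 0.05 s, during which the arm holds its last target. There are 200 camera calls.

## Working session

There is one attempt and no reset: what is moved stays moved. The work goes in short steps, Python scripts to look and compute and a tool call to move; the robot and the scene stay as the last step left them, time stands still between calls to the robot, and variables do not carry over. Pictures are saved under pics/ and viewed, about 12 in all and at most 16, crops included, and the job is handed in when it is done.

Besides the shell and the picture viewer there is one more tool, called after "Call:" as a command line: name --argument value ..., lists and objects as JSON in quotes. carry_out: Moves the arm, as the interface text tells. Its arguments: {"type":"object","properties":{"moves":{"type":"array"},"newtons":{"type":"number"}},"required":["moves"]}

```bash
mkdir -p pics; python3 - <<'E'
from station import bot
import cv2
o=bot.get_obs();print({k:(v if not hasattr(v,'round') else v.round(4)) for k,v in o.items()})
for c in("top","side","wrist"):
    print(c,bot.camera_info(c))
ims=[bot.read_camera(c) for c in("top","side")]
for c,i in zip(("top","side"),ims): cv2.imwrite(f"pics/{c}0.png",cv2.resize(i[:,:,::-1],(768,576)))
for l in["cutter_1","dish","cover","square_cutter","bowl"]:
  for c in("top","side"):
    print(l,c,[(round(d["score"],2),[int(x) for x in d["location"]],int(d["region"].sum())) for d in bot.silhouettes(l,c)])
E
```

```text
{'t': 0.0, 'q': array([-1.342 ,  0.4778,  0.0224,  1.5565, -0.0115,  1.1093, -0.0831]), 'joint_vel': array([-0.0015,  0.0022, -0.0002, -0.0014, -0.0003, -0.0007, -0.0008]), 'joint_torque': array([-7.00000e-04, -5.96446e+01,  1.60740e+00, -2.81199e+01,
        1.24000e-02,  9.60000e-03,  0.00000e+00]), 'eef_pos': array([0.2229, 0.6365, 0.216 ]), 'tool_rot': array([-1.000e-04,  1.677e-01,  9.858e-01, -9.000e-04]), 'contact_force': array([-0.0206, -0.8969,  0.2543]), 'torque': array([ 0.0232,  0.0059, -0.0232]), 'gripper_width': 0.9988592345617465}
top {'vertical_fov': 46.50071863298865, 'cx': 253.2422169369063, 'cy': 196.419352039007, 'position': array([0.22391616, 0.02407223, 1.26767374]), 'attitude': array([ 0.72487449,  0.07800664, -0.07519204, -0.68030736])}
side {'vertical_fov': 44.167828431361386, 'cx': 253.31758328450184, 'cy': 192.47669149978856, 'position': array([-0.03878046, -0.85620893,  0.56635002]), 'attitude': array([ 0.82173966,  0.50517384, -0.1319404 , -0.22833101])}
wrist {'vertical_fov': 65.60605991170294, 'cx': 259.1288023033597, 'cy': 187.92029904515667, 'position': array([0.14379391, 0.66540996, 0.37326353]), 'attitude': array([ 0.80428996, -0.13640284, -0.09555965,  0.57042113])}
cutter_1 top [(0.7, [164, 259], 118), (0.69, [307, 150], 135), (0.68, [244, 148], 289), (0.64, [176, 231], 129), (0.54, [297, 218], 147), (0.53, [140, 222], 300)]
cutter_1 side [(0.87, [265, 221], 1017), (0.84, [296, 180], 607), (0.78, [340, 208], 517), (0.64, [184, 179], 218), (0.6, [173, 159], 507), (0.59, [149, 184], 246)]
dish top [(0.74, [240, 209], 1677), (0.71, [365, 181], 305)]
dish side [(0.71, [235, 203], 1074)]
cover top [(0.96, [183, 164], 1620)]
cover side [(0.72, [247, 156], 1610)]
square_cutter top [(0.57, [363, 178], 212)]
square_cutter side [(0.8, [368, 250], 865)]
bowl top [(0.91, [365, 239], 2298)]
bowl side [(0.63, [298, 268], 3265)]
```

View pics/top0.png

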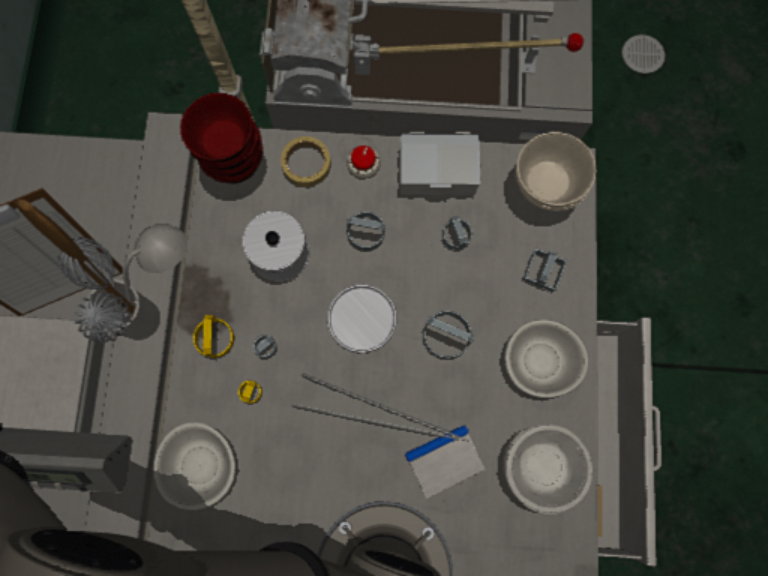

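View pics/side0.png

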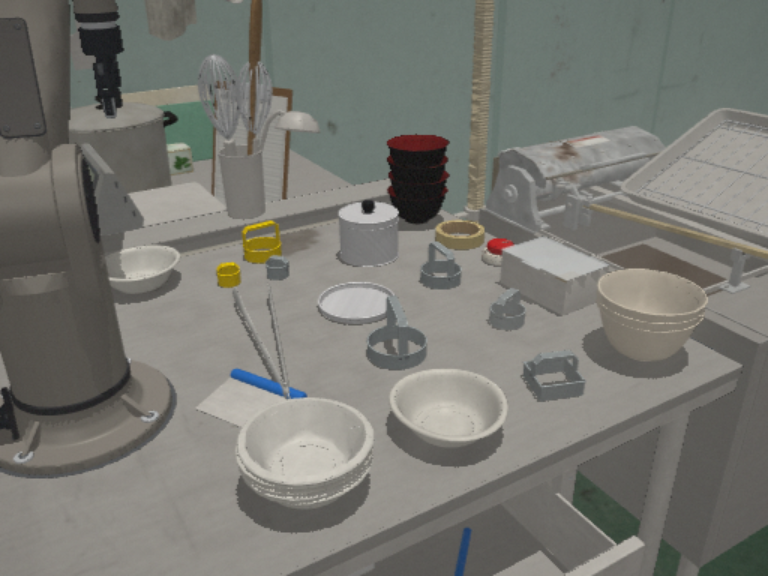

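```bash
cat > h.py <<'E'
from station import bot
import numpy as np, cv2
from scipy.spatial.transform import Rotation as R
from scipy.optimize import minimize
def rot(q): return R.from_quat(np.roll(q,-1))
def cam(c):
    i=bot.camera_info(c); return 192/np.tan(np.radians(i["vertical_fov"]/2)),i["cx"],i["cy"],np.array(i["position"]),rot(i["attitude"])
def proj(P,C):
    f,cx,cy,p,r=C; v=r.inv().apply(np.atleast_2d(P)-p); return np.c_[cx-f*v[:,0]/v[:,2],cy+f*v[:,1]/v[:,2]]
def ray(px,z,C):
    f,cx,cy,p,r=C; d=r.apply([(px[0]-cx)/f,-(px[1]-cy)/f,-1]); return p+d*(z-p[2])/d[2]
D={1:(.040,.037),2:(.056,.051),3:(.072,.065),4:(.088,.079)}
def cutter(d,h,n=150,base=0):
    a=np.linspace(0,2*np.pi,n); ring=[np.c_[d/2*np.cos(a),d/2*np.sin(a),0*a+z] for z in np.linspace(0,.024,9)]
    ring+=[np.c_[(d/2-.002)*np.cos(a),(d/2-.002)*np.sin(a),0*a+z] for z in np.linspace(0,.024,9)]
    s=np.linspace(-1,1,81)*(d/2-.001); zt=np.minimum(h,.024+(d/2-abs(s))*4)
    st=[np.c_[s,0*s+y,zt-dz] for y in np.linspace(-.007,.007,11) for dz in (0,.003,.006)]
    return np.vstack(ring+st)+[0,0,base]
def mask(pts,x,y,yaw,C):
    m=np.zeros((384,512),np.uint8); c,s=np.cos(yaw),np.sin(yaw)
    w=np.c_[pts[:,0]*c-pts[:,1]*s+x,pts[:,0]*s+pts[:,1]*c+y,pts[:,2]]
    u=np.round(proj(w,C)).astype(int); k=(u[:,0]>=0)&(u[:,0]<512)&(u[:,1]>=0)&(u[:,1]<384)
    m[u[k,1],u[k,0]]=1; return cv2.morphologyEx(m,cv2.MORPH_CLOSE,np.ones((2,2)))>0
def fit(pts,reg,C,x0,yaws=None):
    g=lambda m:cv2.GaussianBlur(m.astype(np.float32),(0,0),1.2)
    G=g(reg); best=None
    for yw in (np.radians(range(0,180,20)) if yaws is None else yaws):
        f=lambda v:np.abs(g(mask(pts,v[0]/1e2,v[1]/1e2,v[2],C))-G).sum()/G.sum()
        r=minimize(f,[x0[0]*1e2,x0[1]*1e2,yw],method="Nelder-Mead",options=dict(initial_simplex=[[x0[0]*1e2+a,x0[1]*1e2+b,yw+c] for a,b,c in((0,0,0),(.6,0,0),(0,.6,0),(0,0,.25))],maxiter=120))
        if best is None or r.fun<best[0]: best=(r.fun,r.x[0]/1e2,r.x[1]/1e2,np.degrees(r.x[2])%180)
    return best
def near(label,camera,px):
    L=bot.silhouettes(label,camera); return min(L,key=lambda d:np.hypot(*(np.array(d["location"])-px)))
def tool(P,yaw=None):
    "shift (cm, tool axes) to bring TCP to P and turn about tool z (deg) so tool y is across strap at yaw deg; + tilt"
    o=bot.get_obs(); r=rot(o["tool_rot"]); s=r.inv().apply(np.array(P)-o["eef_pos"])*100; t=None
    if yaw is not None:
        y=r.apply([0,1,0]); cur=np.degrees(np.arctan2(y[1],y[0])); t=-((yaw+90-cur+90)%180-90)
    return s.round(2),t
E
python3 - <<'E'
from h import *
C=cam("top"); bot.read_camera("top")
L=bot.silhouettes("cutter_1","top")
P={1:(176,231),2:(304,155),3:(244,152),4:(298,223)}
for k,px in P.items():
    d=min(L,key=lambda d:np.hypot(*(np.array(d["location"])-px)))
    x0=ray(d["location"],.02,C)
    print(k,d["location"],x0.round(3),np.round(fit(cutter(*D[k]),d["region"],C,x0),4))
for l,z in(("dish",.011),("cover",.088),("bowl",.042)):
    d=bot.silhouettes(l,"top")[0];c,_=cv2.findContours(d["region"].astype(np.uint8),0,1);e=cv2.fitEllipse(max(c,key=len));print(l,e,ray(e[0],z,C).round(4), ray(d["location"],z,C).round(4))
print("yellow3",ray((142,224),.02,C).round(3),"y1",ray((166,261),.02,C).round(3),"sq",ray((363,178),.02,C).round(3))
E
```

```text
1 [163.4, 260.0] [0.303 0.275 0.02 ] [  0.6609   0.3042   0.2687 179.2698]
2 [307.2, 150.7] [ 0.646 -0.111  0.02 ] [ 1.0361  0.6349 -0.0984 44.5091]
3 [240.6, 149.3] [0.637 0.084 0.02 ] [3.44200e-01 6.30600e-01 7.87000e-02 8.79006e+01]
4 [303.7, 218.8] [ 0.443 -0.109  0.02 ] [ 0.6271  0.4345 -0.092  68.9226]Traceback (most recent call last):
  File "<stdin>", line 10, in <module>
IndexError: list index out of range
```

```bash
python3 - <<'E'
from h import *
C=cam("top")
for n,px,z in(("c1",(176.5,231),.02),("c2",(304,155),.03),("c3",(244,153),.035),("c4",(298,223),.04),("dish",(241.5,212.5),.011),("cover",(182.5,160.5),.088),("y1",(166,261),.02),("y3",(142,225),.03)):print(n,ray(px,z,C).round(3))
o=bot.get_obs();r=rot(o["tool_rot"]);print(r.as_matrix().round(3))
W=cam("wrist");print("cam in tool",r.inv().apply(W[3]-o["eef_pos"]).round(4),"axes",(r.inv()*W[4]).as_matrix().round(3),"looks at",ray((256,192),0,W).round(3))
print(tool((.35,.27,.2)))
E
```

```text
c1 [0.386 0.247 0.02 ]
c2 [ 0.629 -0.101  0.03 ]
c3 [0.622 0.072 0.035]
c4 [ 0.427 -0.091  0.04 ]
dish [0.452 0.068 0.011]
cover [0.572 0.238 0.088]
y1 [0.301 0.267 0.02 ]
y3 [0.395 0.343 0.03 ]
[[-0.944  0.33  -0.   ]
 [ 0.33   0.944  0.   ]
 [ 0.     0.    -1.   ]]
cam in tool [ 0.0842  0.0009 -0.1573] axes [[-0.001  0.945  0.328]
 [ 1.     0.001  0.   ]
 [ 0.     0.328 -0.945]] looks at [0.271 0.617 0.   ]
(array([-24.11, -30.45,   1.7 ]), None)
```

Call:
carry_out --moves '[[[0,0,0],[-28.3,-31.4,1.6],8.5],[[0,0,0],[-28.3,-31.4,1.6],8.5],[[0,0,0],[-28.3,-31.4,1.6],8.5],[[0,0,0],[-28.3,-31.4,1.6],8.5],[[0,0,0],[-28.3,-31.4,1.6],8.5]]' --newtons 30

```text
t: 1.38
eef_pos: [0.3445, 0.3472, 0.2054]
tool_rot: [0.0, 0.168, 0.986, 0.0]
contact_force: [1.8, -0.7, 0.8]
gripper_width: 0.997
```

Call:
carry_out --moves '[[[0,0,0],[-7,-8,0.5],8.5],[[0,0,0],[-7,-8,0.5],8.5],[[0,0,0],[-7,-8,0.5],8.5]]'

```text
t: 1.75
eef_pos: [0.3846, 0.2469, 0.2003]
tool_rot: [0.0, 0.171, 0.985, -0.0]
contact_force: [-0.1, 0.3, -0.0]
gripper_width: 0.998
```

```bash
cat >> h.py <<'E'
def look(k,px3,save=None,base=0):
    o=bot.get_obs(); C=cam("wrist"); im=bot.read_camera("wrist")
    if save: cv2.imwrite(f"pics/{save}.png",im[:,:,::-1])
    p0=proj([px3],C)[0]; L=bot.silhouettes(f"cutter_{k}","wrist")
    print("expected px",p0.round(0),[(round(d["score"],2),np.round(d["location"]).tolist(),int(d["region"].sum())) for d in L])
    if not L: return None
    d=min(L,key=lambda d:np.hypot(*(np.array(d["location"])-p0)))
    b=fit(cutter(*D[k],n=400,base=base),d["region"],C,ray(d["location"],.02+base,C)); print("fit",np.round(b,4),"eef",o["eef_pos"].round(4),"t",round(o["t"],2))
    return b
E
python3 - <<'E'
from h import *
b=look(1,(.386,.247,.02),"w1")
print(tool((b[1],b[2],.2),b[3]))
E
```

```text
expected px [259. 162.] [(0.83, [32.0, 289.0], 2942), (0.73, [97.0, 376.0], 379), (0.73, [353.0, 147.0], 2189), (0.72, [261.0, 164.0], 852), (0.71, [202.0, 334.0], 766), (0.7, [250.0, 83.0], 810)]
fit [1.055000e-01 3.879000e-01 2.488000e-01 1.363389e+02] eef [0.3846 0.2469 0.2003] t 1.75
(array([-0.48, -0.04,  0.05]), np.float64(24.323258830894986))
```

View pics/w1.png

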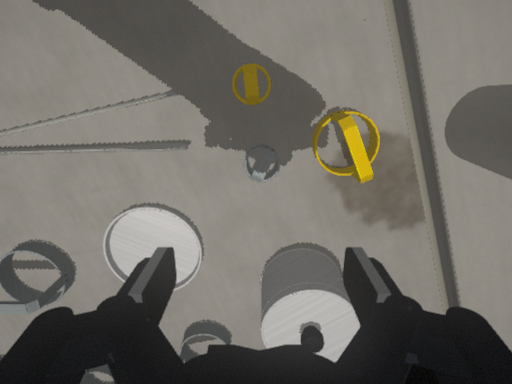

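Call:
carry_out --moves '[[[0,0,10],[-0.5,0,3],4.5],[[0,0,20],[-0.5,0,6],4.5],[[0,0,24.3],[-0.5,0,10],4.5],[[0,0,24.3],[-0.5,0,13],4.5],[[0,0,24.3],[-0.5,0,13],4.5]]'

```text
t: 2.48
eef_pos: [0.3862, 0.2494, 0.0685]
tool_rot: [-0.001, 0.37, 0.929, -0.002]
contact_force: [1.1, -0.3, 0.1]
gripper_width: 0.527
```

```bash
python3 - <<'E'
from h import *
b=look(1,(.388,.249,.02),"w2")
print(tool((b[1],b[2],.045),b[3]))
E
```

```text
expected px [259. 206.] [(0.75, [262.0, 206.0], 2162), (0.57, [395.0, 125.0], 7129)]
fit [1.156000e-01 3.877000e-01 2.496000e-01 1.357154e+02] eef [0.3862 0.2494 0.0685] t 2.48
(array([-0.  , -0.07,  2.57]), np.float64(0.7856560144939522))
```

Call:
carry_out --moves '[[[0,0,0.8],[0,-0.1,2.4],4.5],[[0,0,0.8],[0,-0.1,2.4],0.8],[[0,0,0.8],[0,-0.1,2.4],0.8],[[0,0,0.8],[0,-0.1,2.4],0.8],[[0,0,0.8],[0,-0.1,2.4],0.8]]'

```text
t: 3.2
eef_pos: [0.3877, 0.2484, 0.0468]
tool_rot: [0.0, 0.378, 0.926, 0.001]
contact_force: [0.8, -0.4, -0.8]
gripper_width: 0.093
```

Call:
carry_out --moves '[[[0,0,0],[0,0,-1],0.8],[[0,0,0],[0,0,-5],0.8],[[0,0,0],[0,0,-10],0.8],[[0,0,0],[0,0,-10],0.8]]'

```text
t: 3.7
eef_pos: [0.3896, 0.2497, 0.1502]
tool_rot: [0.002, 0.378, 0.926, 0.004]
contact_force: [0.2, -0.2, -0.3]
gripper_width: 0.092
```

```bash
cat >> h.py <<'E'
def ell(label,z,px3=None,camera="wrist"):
    C=cam(camera); bot.read_camera(camera)
    for d in bot.silhouettes(label,camera)[:2]:
        c,_=cv2.findContours(d["region"].astype(np.uint8),0,1); h=cv2.convexHull(max(c,key=len)); e=cv2.fitEllipse(h)
        pts=[ray(p[0],z,C)[:2] for p in h]; A=np.array(pts); s=np.linalg.lstsq(np.c_[2*A,np.ones(len(A))],(A**2).sum(1),rcond=None)[0]
        print(label,camera,round(d["score"],2),np.round(d["location"]),"centre",s[:2].round(4),"r",np.sqrt(s[2]+s[:2]@s[:2]).round(4))
E
python3 - <<'E'
from h import *
ell("dish",.011); ell("dish",.011,camera="top")
print(tool((.452,.068,.145)), bot.get_obs()["gripper_width"],bot.get_obs()["q"].round(2))
E
```

```text
dish wrist 0.59 [177. 273.] centre [0.4341 0.0795] r 0.0498
dish wrist 0.19 [386. 283.] centre [0.621  0.2308] r 0.0996
dish top 0.89 [240. 210.] centre [0.4544 0.0701] r 0.0649
(array([-17.23,  -8.26,   0.06]), None) 0.09267404584497974 [-0.92  0.22  0.24  2.14 -0.07  0.8   0.17]
```

```bash
python3 - <<'E'
from h import *
im=bot.read_camera("wrist");cv2.imwrite("pics/w3.png",im[:,:,::-1])
E
```

```text
(no output)
```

View pics/w3.png

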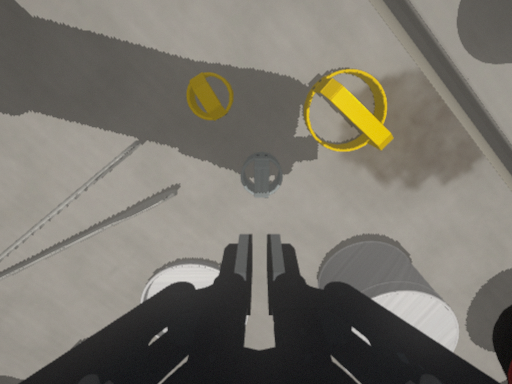

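```bash
python3 - <<'E'
from h import *
o=bot.get_obs(); r=rot(o["tool_rot"]); C=cam("wrist")
for dz in (0,.017,.03): print(dz,proj(o["eef_pos"]+r.apply([[0,.004,dz],[0.011,.004,dz],[-.011,.004,dz]]),C).round(0).tolist())
print(o["gripper_width"])
b=look(1,(.388,.249,.02))
print(tool((b[1],b[2],.045),b[3]))
im=bot.read_camera("wrist");cv2.imwrite("pics/w4.png",cv2.resize(im[140:260,180:340,::-1],None,fx=4,fy=4,interpolation=cv2.INTER_CUBIC))
E
```

```text
0 [[264.0, 236.0], [264.0, 219.0], [264.0, 252.0]]
0.017 [[264.0, 223.0], [264.0, 207.0], [264.0, 238.0]]
0.03 [[264.0, 215.0], [264.0, 200.0], [263.0, 229.0]]
0.09380987131770775
expected px [261. 175.] [(0.81, [260.0, 176.0], 1128), (0.74, [206.0, 96.0], 1279), (0.61, [358.0, 115.0], 2980)]
fit [  0.1517   0.3879   0.2493 135.9895] eef [0.3866 0.2474 0.1452] t 3.95
(array([ 0.05,  0.23, 10.02]), np.float64(-0.38818761031757276))
```

View pics/w4.png

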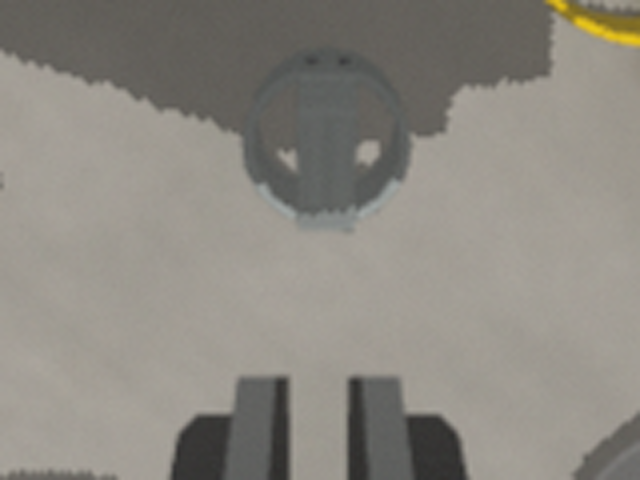

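Call:
carry_out --moves '[[[0,0,-0.4],[0,0.2,5],2.5],[[0,0,-0.4],[0,0.2,9.5],2.5],[[0,0,-0.4],[0,0.2,10],2.5],[[0,0,-0.4],[0,0.2,10],2.5],[[0,0,-0.4],[0,0.2,10],2.5]]'

```text
t: 4.72
eef_pos: [0.3898, 0.2503, 0.0477]
tool_rot: [0.001, 0.375, 0.927, 0.001]
contact_force: [-0.7, 0.1, 1.6]
gripper_width: 0.292
```

```bash
python3 - <<'E'
from h import *
print(bot.get_obs()["eef_pos"],bot.get_obs()["gripper_width"])
b=look(1,(.388,.249,.02))
print(tool((b[1],b[2],.045),b[3]))
im=bot.read_camera("wrist");cv2.imwrite("pics/w5.png",cv2.resize(im[130:310,140:380,::-1],None,fx=3,fy=3,interpolation=cv2.INTER_CUBIC))
E
```

```text
[0.38983107 0.25025897 0.04765382] 0.291898892076356
expected px [254. 216.] [(0.98, [402.0, 127.0], 9074), (0.69, [169.0, 99.0], 3533), (0.66, [253.0, 216.0], 2863)]
fit [7.040000e-02 3.878000e-01 2.495000e-01 1.357856e+02] eef [0.3898 0.2503 0.0477] t 4.72
(array([ 0.08, -0.18,  0.25]), np.float64(0.21215893358657922))
```

View pics/w5.png

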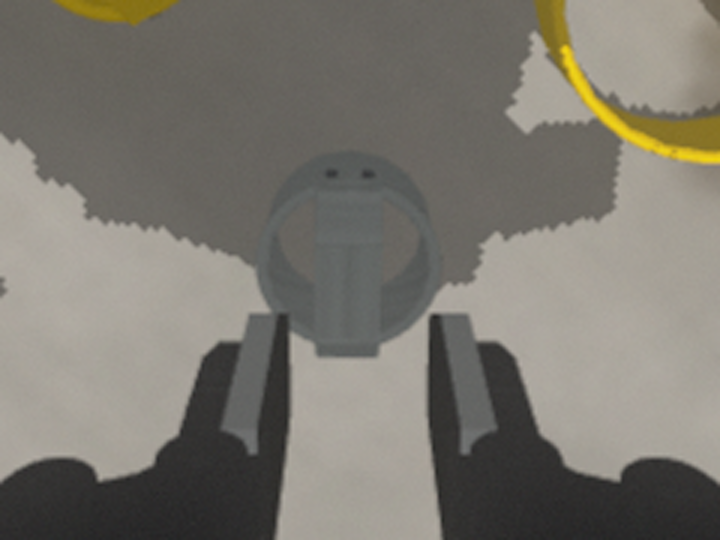

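Call:
carry_out --moves '[[[0,0,0],[0,-0.1,0.8],2.5],[[0,0,0],[0,-0.1,1.5],2.5],[[0,0,0],[0,-0.1,1.5],2.5],[[0,0,0],[0,-0.1,1.5],2.5]]'

```text
t: 5.38
eef_pos: [0.388, 0.2487, 0.031]
tool_rot: [-0.0, 0.375, 0.927, -0.0]
contact_force: [0.8, -0.6, 0.1]
gripper_width: 0.291
```

```bash
python3 - <<'E'
from h import *
o=bot.get_obs();print(o["eef_pos"],o["gripper_width"],o["contact_force"])
im=bot.read_camera("wrist");cv2.imwrite("pics/w6.png",cv2.resize(im[130:310,140:380,::-1],None,fx=2,fy=2,interpolation=cv2.INTER_CUBIC))
E
```

```text
[0.38802645 0.24866506 0.0310129 ] 0.2907260749124422 [ 0.75076535 -0.61859279  0.10312451]
```

View pics/w6.png

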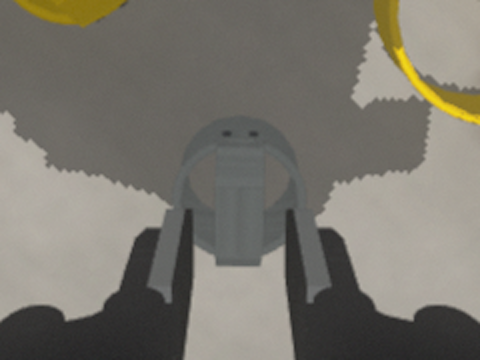

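Call:
carry_out --moves '[[[0,0,0],[0,0,0.8],2.5],[[0,0,0],[0,0,1.4],2.5],[[0,0,0],[0,0,1.4],2.5],[[0,0,0],[0,0,1.4],0.6],[[0,0,0],[0,0,1.4],0.6]]'

```text
t: 6.05
eef_pos: [0.3882, 0.2488, 0.0173]
tool_rot: [0.0, 0.375, 0.927, 0.0]
contact_force: [0.0, -0.3, 0.3]
gripper_width: 0.148
```

Call:
carry_out --moves '[[[0,0,0],[0,0,0],0.6],[[0,0,0],[0,0,0],0.6]]'

```text
t: 6.3
eef_pos: [0.3881, 0.2488, 0.0172]
tool_rot: [0.0, 0.375, 0.927, 0.0]
contact_force: [-0.8, 0.1, -0.6]
gripper_width: 0.146
```

Call:
carry_out --moves '[[[0,0,0],[0,0,-1],0.6],[[0,0,0],[-1,-0.5,-5],0.6],[[0,0,0],[-6.5,-3,-8],0.6],[[0,0,0],[-11.8,-5.7,-8],0.6],[[0,0,0],[-17.2,-8.2,-8],0.6]]'

```text
t: 6.92
eef_pos: [0.4558, 0.0689, 0.0987]
tool_rot: [0.001, 0.374, 0.927, 0.001]
contact_force: [0.9, 0.9, 0.2]
gripper_width: 0.149
```

Call:
carry_out --moves '[[[0,0,0],[0,0,0],0.6],[[0,0,0],[0,0,0],0.6]]'

```text
t: 7.18
eef_pos: [0.4548, 0.0706, 0.0975]
tool_rot: [-0.0, 0.375, 0.927, 0.0]
contact_force: [0.2, 0.9, -0.6]
gripper_width: 0.152
```

```bash
python3 - <<'E'
from h import *
o=bot.get_obs();print(o["eef_pos"],o["gripper_width"],o["contact_force"],o["q"].round(2))
ell("dish",.011);ell("dish",.011)
ell("dish",.011,camera="top")
print(tool((.4544,.0701,.021)))
im=bot.read_camera("wrist");cv2.imwrite("pics/w7.png",im[:,:,::-1])
E
```

```text
[0.45476621 0.07055666 0.09754291] 0.1517730386503204 [ 0.19555237  0.94774925 -0.56075352] [-0.54  0.3   0.29  2.18 -0.14  0.68  0.65]
dish wrist 0.56 [256. 168.] centre [0.4557 0.0719] r 0.0654
dish wrist 0.75 [257. 169.] centre [0.4558 0.0718] r 0.0658
dish top 0.2 [363. 178.] centre [ 0.5718 -0.276 ] r 0.0413
(array([-0.08, -0.1 ,  7.61]), None)
```

View pics/w7.png

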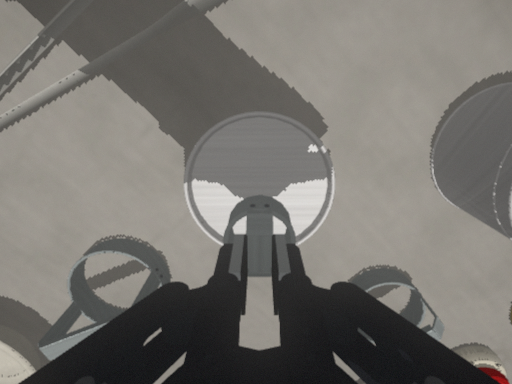

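Call:
carry_out --moves '[[[0,0,0],[0,-0.1,3],0.6],[[0,0,0],[0,-0.1,6],0.6],[[0,0,0],[0,-0.1,7.2],0.6],[[0,0,0],[0,-0.1,7.6],0.6],[[0,0,0],[0,-0.1,7.7],0.6]]'

```text
t: 8.15
eef_pos: [0.4546, 0.0697, 0.0206]
tool_rot: [0.0, 0.375, 0.927, 0.0]
contact_force: [-0.3, -0.0, 0.6]
gripper_width: 0.15
```

Call:
carry_out --moves '[[[0,0,0],[0,0,0],0.6],[[0,0,0],[0,0,0],3],[[0,0,0],[0,0,0],3],[[0,0,0],[0,0,-1],3],[[0,0,0],[0,0,-2],3]]'

```text
t: 8.78
eef_pos: [0.4543, 0.0695, 0.041]
tool_rot: [0.0, 0.375, 0.927, 0.0]
contact_force: [-0.1, -0.3, -0.2]
gripper_width: 0.351
```

Call:
carry_out --moves '[[[0,0,0],[0,0,-5],3],[[0,0,0],[0,0,-10],3],[[0,0,0],[0,0,-14],3],[[0,0,0],[0,0,-14],3]]'

```text
t: 9.28
eef_pos: [0.4564, 0.0702, 0.1838]
tool_rot: [0.003, 0.375, 0.927, 0.003]
contact_force: [-0.7, -0.3, -0.4]
gripper_width: 0.351
```

```bash
python3 - <<'E'
from h import *
o=bot.get_obs();print(o["eef_pos"],o["gripper_width"],o["contact_force"])
b=look(1,(.455,.071,.02),base=.003)
ell("dish",.011);ell("dish",.011)
print(tool((.629,-.101,.16)))
E
```

```text
[0.45640145 0.07016199 0.18379793] 0.3506948674372611 [-0.70747484 -0.33482288 -0.44635059]
expected px [257. 163.] [(0.75, [364.0, 268.0], 2027), (0.71, [260.0, 325.0], 985), (0.67, [254.0, 166.0], 789), (0.66, [143.0, 256.0], 3182)]
fit [2.839000e-01 4.549000e-01 7.040000e-02 1.357513e+02] eef [0.4564 0.0702 0.1838] t 9.28
dish wrist 0.89 [267. 157.] centre [0.4558 0.072 ] r 0.0657
dish wrist 0.27 [261. 328.] centre [ 0.6295 -0.0996] r 0.0317
dish wrist 0.83 [265. 156.] centre [0.456  0.0722] r 0.0656
dish wrist 0.3 [463. 141.] centre [0.6035 0.2529] r 0.0839
(array([-24.47,  -0.04,   1.89]), None)
```

Call:
carry_out --moves '[[[0,0,0],[-6,0,1],4.5],[[0,0,0],[-12,0,2],4.5],[[0,0,0],[-18,0,2],4.5],[[0,0,0],[-24,0,2],4.5],[[0,0,0],[-24.4,0,2],4.5]]'

```text
t: 10.2
eef_pos: [0.631, -0.1048, 0.1586]
tool_rot: [0.0, 0.377, 0.926, -0.002]
contact_force: [-0.4, 0.1, 0.4]
gripper_width: 0.528
```

Call:
carry_out --moves '[[[0,0,0],[0,0,0],4.5]]'

```text
t: 10.32
eef_pos: [0.6288, -0.0999, 0.1587]
tool_rot: [-0.001, 0.375, 0.927, -0.0]
contact_force: [0.9, 1.2, 0.3]
gripper_width: 0.528
```

```bash
python3 - <<'E'
from h import *
b=look(2,(.629,-.101,.03))
print(tool((b[1],b[2],.031),b[3]))
E
```

```text
expected px [258. 175.] [(0.95, [258.0, 183.0], 1608), (0.7, [72.0, 25.0], 3206)]
fit [ 0.1273  0.6327 -0.1028 25.0153] eef [ 0.6288 -0.0999  0.1587] t 10.32
(array([-0.63, -0.03, 12.84]), np.float64(-68.92881600070444))
```

Call:
carry_out --moves '[[[0,0,-10],[-0.6,0,0],4],[[0,0,-20],[-0.6,0,1],4],[[0,0,-30],[-0.6,0,2],4],[[0,0,-40],[-0.6,0,3],4],[[0,0,-50],[-0.6,0,4],4]]'

```text
t: 11.05
eef_pos: [0.6333, -0.1022, 0.1201]
tool_rot: [-0.0, -0.056, 0.998, 0.0]
contact_force: [0.4, 0.6, -0.1]
gripper_width: 0.466
```

Call:
carry_out --moves '[[[0,0,-10],[0,0,2],4],[[0,0,-18.9],[0,0,4],4],[[0,0,-18.9],[0,0,5],4],[[0,0,-18.9],[0,0,5],4]]'

```text
t: 11.55
eef_pos: [0.6333, -0.1032, 0.0698]
tool_rot: [-0.001, -0.215, 0.977, 0.0]
contact_force: [0.4, -0.5, 0.7]
gripper_width: 0.47
```

```bash
python3 - <<'E'
from h import *
b=look(2,(.632,-.102,.03),"w8")
print(tool((b[1],b[2],.031),b[3]),bot.get_obs()["q"].round(2))
E
```

```text
expected px [261. 207.] [(0.75, [400.0, 1.0], 181), (0.62, [261.0, 208.0], 3572), (0.55, [461.0, 286.0], 6134)]
fit [ 0.0719  0.6331 -0.1038 20.7429] eef [ 0.6333 -0.1032  0.0698] t 11.55
(array([0.12, 0.04, 3.99]), np.float64(4.084160324314809)) [ 0.    0.58  0.09  1.76 -0.07  0.8   2.13]
```

View pics/w8.png

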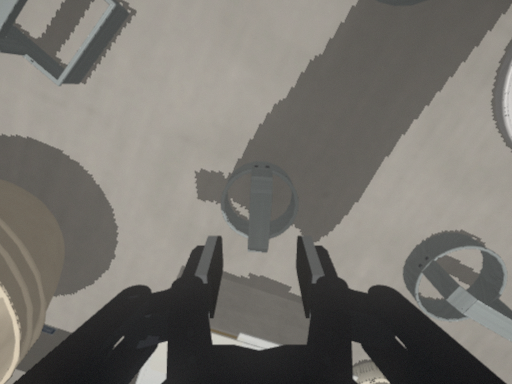

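Call:
carry_out --moves '[[[0,0,4],[0.1,0,2],3.5],[[0,0,4],[0.1,0,3.4],3],[[0,0,4],[0.1,0,3.9],3],[[0,0,4],[0.1,0,3.9],3],[[0,0,4],[0.1,0,3.9],0.6]]'

```text
t: 12.28
eef_pos: [0.6336, -0.1046, 0.0318]
tool_rot: [0.0, -0.181, 0.983, -0.0]
contact_force: [-0.2, -0.8, -0.3]
gripper_width: 0.153
```

Call:
carry_out --moves '[[[0,0,0],[0,0,0],0.6],[[0,0,0],[0,0,0],0.6],[[0,0,0],[0,0,0],0.6]]'

```text
t: 12.65
eef_pos: [0.6335, -0.1044, 0.0316]
tool_rot: [0.0, -0.181, 0.983, -0.0]
contact_force: [0.7, 0.5, 3.0]
gripper_width: 0.15
```

Call:
carry_out --moves '[[[0,0,0],[0,0,-1],0.6],[[0,0,0],[0,0,-6],0.6],[[0,0,0],[0,0,-11],0.6],[[0,0,0],[0,0,-11],0.6]]'

```text
t: 13.15
eef_pos: [0.6362, -0.1052, 0.1464]
tool_rot: [0.004, -0.181, 0.983, -0.001]
contact_force: [-0.7, 0.0, -0.7]
gripper_width: 0.154
```

```bash
python3 - <<'E'
from h import *
o=bot.get_obs();print(o["eef_pos"],o["gripper_width"])
print(tool((.455,.071,.142)))
E
```

```text
[ 0.63615165 -0.10519921  0.14636362] 0.1535077728311275
(array([10.65, 22.92,  0.27]), None)
```

Call:
carry_out --moves '[[[0,0,0],[2.4,5.2,0],0.6],[[0,0,0],[4.9,10.7,0],0.6],[[0,0,0],[7.4,16.2,0],0.6],[[0,0,0],[9.6,21,0],0.6],[[0,0,0],[10.4,22.7,0],0.6]]'

```text
t: 13.78
eef_pos: [0.4517, 0.0724, 0.1405]
tool_rot: [-0.001, -0.183, 0.983, 0.0]
contact_force: [0.6, 0.1, -0.8]
gripper_width: 0.15
```

Call:
carry_out --moves '[[[0,0,0],[0,0,0],0.6],[[0,0,0],[0,0,0],0.6],[[0,0,0],[0,0,0],0.6]]'

```text
t: 14.15
eef_pos: [0.4557, 0.0695, 0.141]
tool_rot: [0.0, -0.18, 0.984, -0.0]
contact_force: [-0.1, -0.0, -0.8]
gripper_width: 0.15
```

```bash
cat >> h.py <<'E'
def held(k,px3,gz):
    "where is the held cutter relative to TCP: fit with base height"
    o=bot.get_obs(); print(o["eef_pos"].round(4),round(o["gripper_width"],3)); return look(k,(*o["eef_pos"][:2],o["eef_pos"][2]-gz+.02),base=o["eef_pos"][2]-gz)
E
python3 - <<'E'
from h import *
held(2,0,.0316)
print(tool((.455,.071,.0346)))
im=bot.read_camera("wrist");cv2.imwrite("pics/w9.png",im[:,:,::-1])
E
```

```text
[0.4557 0.0695 0.141 ] 0.15
expected px [259. 226.] [(0.97, [69.0, 88.0], 6193), (0.84, [498.0, 97.0], 732), (0.79, [264.0, 224.0], 4526), (0.71, [202.0, 282.0], 180), (0.64, [494.0, 216.0], 1008), (0.63, [266.0, 161.0], 514)]
fit [ 0.3775  0.4558  0.0701 25.2323] eef [0.4557 0.0695 0.141 ] t 14.15
(array([-1.000e-02,  1.400e-01,  1.064e+01]), None)
```

View pics/w9.png

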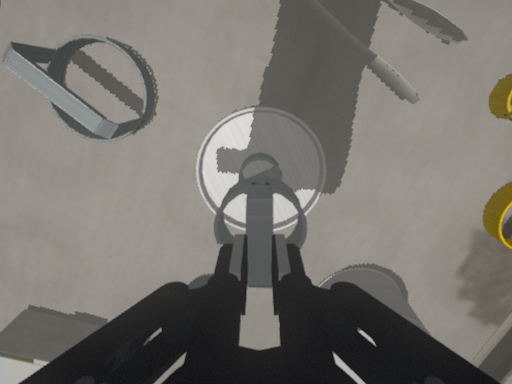

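Call:
carry_out --moves '[[[0,0,0],[0,0.1,4],0.6],[[0,0,0],[0,0.1,7],0.6],[[0,0,0],[0,0.1,9],0.6],[[0,0,0],[0,0.1,10.2],0.6],[[0,0,0],[0,0.1,10.6],0.6]]'

```text
t: 14.92
eef_pos: [0.4546, 0.0712, 0.0347]
tool_rot: [-0.0, -0.181, 0.983, -0.0]
contact_force: [0.6, 0.5, 0.7]
gripper_width: 0.15
```

Call:
carry_out --moves '[[[0,0,0],[0,0,0.1],0.6],[[0,0,0],[0,0,0.1],0.6],[[0,0,0],[0,0,0.1],3],[[0,0,0],[0,0,0.1],3],[[0,0,0],[0,0,-1],3]]'

```text
t: 15.55
eef_pos: [0.4541, 0.0713, 0.0452]
tool_rot: [-0.001, -0.181, 0.983, -0.0]
contact_force: [0.7, -0.6, 0.4]
gripper_width: 0.352
```

Call:
carry_out --moves '[[[0,0,0],[0,0,-4],3],[[0,0,0],[0,0,-9],4],[[0,0,0],[0,0,-13],4],[[0,0,0],[0,0,-13],4],[[0,0,0],[0,0,-13],4]]'

```text
t: 16.18
eef_pos: [0.4542, 0.0713, 0.1751]
tool_rot: [-0.0, -0.181, 0.983, 0.0]
contact_force: [-0.7, -0.1, 0.1]
gripper_width: 0.468
```

```bash
python3 - <<'E'
from h import *
o=bot.get_obs();print(o["eef_pos"])
b=look(2,(.455,.071,.03),"w10",base=.003)
print(tool((.622,.072,.16)))
E
```

```text
[0.45417753 0.07126837 0.17510308]
expected px [258. 169.] [(0.8, [493.0, 100.0], 1442), (0.78, [92.0, 91.0], 4465), (0.78, [477.0, 207.0], 1552), (0.76, [250.0, 170.0], 531), (0.58, [229.0, 307.0], 1007), (0.55, [263.0, 170.0], 1528)]
fit [ 0.1071  0.455   0.0718 21.2777] eef [0.4542 0.0713 0.1751] t 16.18
(array([-15.76,  -5.93,   1.38]), None)
```

Call:
carry_out --moves '[[[0,0,10.5],[-5,-2,0],4],[[0,0,21],[-10,-4,0],4],[[0,0,31.5],[-15.8,-5.9,0],4],[[0,0,42],[-15.8,-5.9,0],4],[[0,0,52.5],[-15.8,-5.9,0],4]]'

```text
t: 16.9
eef_pos: [0.6229, 0.0723, 0.1727]
tool_rot: [-0.002, 0.275, 0.961, -0.001]
contact_force: [1.0, -0.6, 0.6]
gripper_width: 0.473
```

Call:
carry_out --moves '[[[0,0,10.5],[0,0,0],4],[[0,0,21],[0,0,0],4],[[0,0,31.5],[0,0,0],4],[[0,0,42],[0,0,0],4],[[0,0,52.5],[0,0,0],4]]'

```text
t: 17.52
eef_pos: [0.6223, 0.0725, 0.1735]
tool_rot: [-0.001, 0.672, 0.741, -0.001]
contact_force: [-0.3, 0.8, 0.1]
gripper_width: 0.465
```

```bash
python3 - <<'E'
from h import *
b=look(3,(.622,.072,.03),"w11")
print(tool((b[1],b[2],.045),b[3]),bot.get_obs()["q"].round(2))
E
```

```text
expected px [258. 171.] [(0.9, [103.0, 154.0], 2135), (0.86, [85.0, 283.0], 3427), (0.85, [268.0, 176.0], 2205), (0.61, [92.0, 145.0], 668)]
fit [1.47400e-01 6.27600e-01 7.61000e-02 8.22938e+01] eef [0.6223 0.0725 0.1735] t 17.52
(array([ 0.3 ,  0.59, 12.85]), np.float64(13.54905369016359)) [-0.56  0.47  0.47  1.74 -0.25  0.99  0.11]
```

Call:
carry_out --moves '[[[0,0,7],[0.3,0.6,3],4],[[0,0,13.5],[0.3,0.6,6],4],[[0,0,13.5],[0.3,0.6,8.8],4],[[0,0,13.5],[0.3,0.6,8.8],4],[[0,0,13.5],[0.3,0.6,8.8],4]]'

```text
t: 18.25
eef_pos: [0.6294, 0.076, 0.0878]
tool_rot: [0.0, 0.752, 0.659, 0.0]
contact_force: [0.3, -0.3, 0.7]
gripper_width: 0.466
```

```bash
python3 - <<'E'
from h import *
b=look(3,(.6276,.0761,.03),"w12")
print(tool((b[1],b[2],.045),b[3]))
E
```

```text
expected px [256. 201.] [(0.86, [42.0, 220.0], 1086), (0.82, [54.0, 224.0], 3906), (0.65, [257.0, 209.0], 4295), (0.62, [70.0, 335.0], 81)]
fit [9.4800e-02 6.2780e-01 7.5600e-02 8.3052e+01] eef [0.6294 0.076  0.0878] t 18.25
(array([-0.08, -0.21,  4.35]), np.float64(-0.6053772000244635))
```

View pics/w12.png

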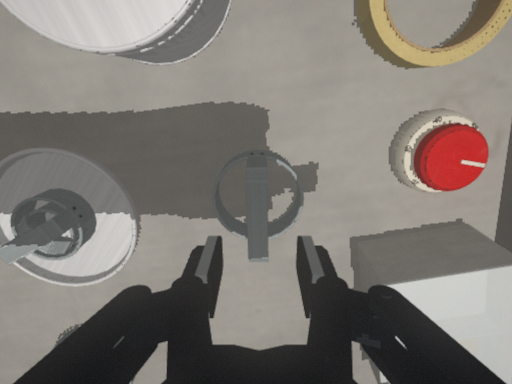

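Call:
carry_out --moves '[[[0,0,-0.5],[0,-0.1,2],3.5],[[0,0,-0.5],[0,-0.1,3.6],3],[[0,0,-0.5],[0,-0.1,4.2],3],[[0,0,-0.5],[0,-0.1,4.2],3],[[0,0,-0.5],[0,-0.1,4.2],0.6]]'

```text
t: 18.98
eef_pos: [0.6283, 0.0763, 0.0455]
tool_rot: [0.0, 0.75, 0.662, 0.0]
contact_force: [0.7, 1.0, 1.6]
gripper_width: 0.153
```

Call:
carry_out --moves '[[[0,0,0],[0,0,0],0.6],[[0,0,0],[0,0,0],0.6],[[0,0,0],[0,0,0],0.6]]'

```text
t: 19.35
eef_pos: [0.6281, 0.0765, 0.0455]
tool_rot: [0.0, 0.75, 0.662, 0.0]
contact_force: [-0.9, 0.9, 1.0]
gripper_width: 0.147
```

Call:
carry_out --moves '[[[0,0,0],[0,0,-1],0.6],[[0,0,0],[0,0,-6],0.6],[[0,0,0],[0,0,-11],0.6],[[0,0,0],[0,0,-11],0.6],[[0,0,0],[0,0,-11],0.6]]'

```text
t: 19.98
eef_pos: [0.6275, 0.0766, 0.1552]
tool_rot: [-0.0, 0.749, 0.662, 0.0]
contact_force: [-1.0, 0.1, -0.4]
gripper_width: 0.15
```

```bash
python3 - <<'E'
from h import *
o=bot.get_obs();print(o["eef_pos"],o["gripper_width"])
print(tool((.455,.071,.155)))
E
```

```text
[0.62751279 0.07656589 0.15520392] 0.15023607372909475
(array([ -2.68, -17.05,   0.02]), None)
```

Call:
carry_out --moves '[[[0,0,0],[-0.8,-5,0],0.6],[[0,0,0],[-1.6,-10,0],0.6],[[0,0,0],[-2.4,-15,0],0.6],[[0,0,0],[-2.6,-17,0],0.6],[[0,0,0],[-2.6,-17,0],0.6]]'

```text
t: 20.6
eef_pos: [0.4537, 0.0716, 0.1542]
tool_rot: [-0.001, 0.749, 0.662, -0.001]
contact_force: [-0.2, -0.0, -0.4]
gripper_width: 0.149
```

Call:
carry_out --moves '[[[0,0,0],[0,0,0],0.6],[[0,0,0],[0,0,0],0.6]]'

```text
t: 20.85
eef_pos: [0.4569, 0.0715, 0.155]
tool_rot: [0.0, 0.75, 0.662, -0.0]
contact_force: [-0.0, 0.4, -0.7]
gripper_width: 0.148
```

```bash
python3 - <<'E'
from h import *
held(3,0,.0455)
print(tool((.455,.0715,.0485)))
E
```

```text
[0.4569 0.0715 0.155 ] 0.148
expected px [258. 219.] [(0.85, [255.0, 158.0], 236), (0.78, [260.0, 221.0], 5489), (0.75, [260.0, 327.0], 1177), (0.57, [245.0, 179.0], 732)]
fit [4.03300e-01 4.56900e-01 7.07000e-02 8.30378e+01] eef [0.4569 0.0715 0.155 ] t 20.85
(array([-0.  , -0.16, 10.65]), None)
```

Call:
carry_out --moves '[[[0,0,0],[0,-0.15,4],0.6],[[0,0,0],[0,-0.15,7],0.6],[[0,0,0],[0,-0.15,9],0.6],[[0,0,0],[0,-0.15,10.2],0.6],[[0,0,0],[0,-0.15,10.6],0.6]]'

```text
t: 21.58
eef_pos: [0.4546, 0.0716, 0.0487]
tool_rot: [-0.0, 0.75, 0.662, -0.0]
contact_force: [0.0, -0.2, -0.6]
gripper_width: 0.152
```

Call:
carry_out --moves '[[[0,0,0],[0,0,0.1],0.6],[[0,0,0],[0,0,0.1],0.6],[[0,0,0],[0,0,0.1],3],[[0,0,0],[0,0,0.1],3],[[0,0,0],[0,0,-1],3]]'

```text
t: 22.2
eef_pos: [0.4541, 0.0716, 0.0592]
tool_rot: [-0.0, 0.75, 0.662, -0.001]
contact_force: [0.0, 0.1, -0.1]
gripper_width: 0.349
```

Call:
carry_out --moves '[[[0,0,0],[0,0,-4],3],[[0,0,0],[0,0,-9],4],[[0,0,0],[0,0,-12],4],[[0,0,0],[0,0,-12],4],[[0,0,0],[0,0,-12],4]]'

```text
t: 22.82
eef_pos: [0.454, 0.0718, 0.1789]
tool_rot: [-0.0, 0.749, 0.662, -0.0]
contact_force: [0.0, -0.6, 0.6]
gripper_width: 0.47
```

```bash
python3 - <<'E'
from h import *
o=bot.get_obs();print(o["eef_pos"])
b=look(3,(.455,.071,.03),"w13",base=.003)
print(tool((.43,-.091,.19)),o["q"].round(2))
E
```

```text
[0.45399728 0.07180542 0.17888244]
expected px [260. 170.] [(0.86, [248.0, 162.0], 278), (0.8, [263.0, 302.0], 2705), (0.77, [77.0, 0.0], 203), (0.73, [263.0, 174.0], 1976), (0.58, [253.0, 171.0], 904)]
fit [1.93700e-01 4.55200e-01 7.13000e-02 8.40346e+01] eef [0.454  0.0718 0.1789] t 22.82
(array([-16.42,  -0.34,  -1.16]), None) [-0.83  0.18  0.61  2.12 -0.13  0.87 -0.27]
```

Call:
carry_out --moves '[[[0,0,0],[-5,0,0],4],[[0,0,0],[-10,-0.2,0],4],[[0,0,0],[-15,-0.3,0],4],[[0,0,0],[-16.3,-0.3,0],4],[[0,0,0],[-16.3,-0.3,0],4]]'

```text
t: 23.55
eef_pos: [0.431, -0.09, 0.1786]
tool_rot: [-0.0, 0.75, 0.661, -0.001]
contact_force: [0.1, 1.3, -0.6]
gripper_width: 0.469
```

```bash
python3 - <<'E'
from h import *
b=look(4,(.43,-.091,.04),"w14")
print(tool((b[1],b[2],.059),b[3]),bot.get_obs()["q"].round(2))
E
```

```text
expected px [258. 173.] [(0.87, [266.0, 176.0], 2673), (0.79, [275.0, 9.0], 202), (0.78, [264.0, 22.0], 1102), (0.66, [244.0, 15.0], 241), (0.35, [267.0, 35.0], 5706)]
fit [ 0.149   0.4325 -0.0908 68.7564] eef [ 0.431  -0.09    0.1786] t 23.55
(array([-0.24,  0.14, 11.97]), np.float64(14.2350304522937)) [-0.59  0.15  0.72  2.17 -0.13  0.87  0.09]
```

Turn 14°, down 7.5, then check.

Call:
carry_out --moves '[[[0,0,7],[-0.2,0.1,3],4],[[0,0,14.2],[-0.2,0.1,6],4],[[0,0,14.2],[-0.2,0.1,7.8],4],[[0,0,14.2],[-0.2,0.1,7.8],4],[[0,0,14.2],[-0.2,0.1,7.8],4]]'

```text
t: 24.28
eef_pos: [0.4327, -0.091, 0.1016]
tool_rot: [0.0, 0.825, 0.565, 0.0]
contact_force: [-0.5, -0.2, -0.1]
gripper_width: 0.468
```

```bash
python3 - <<'E'
from h import *
b=look(4,(.4325,-.0908,.04),"w15")
print(tool((b[1],b[2],.059),b[3]))
E
```

```text
expected px [258. 199.] [(0.67, [211.0, 18.0], 1466), (0.57, [261.0, 204.0], 5305), (0.55, [223.0, 5.0], 271), (0.41, [206.0, 31.0], 7408)]
fit [ 0.0991  0.4329 -0.0908 69.8873] eef [ 0.4327 -0.091   0.1016] t 24.27
(array([ 0.05, -0.03,  4.29]), np.float64(-1.1338347063592664))
```

View pics/w15.png

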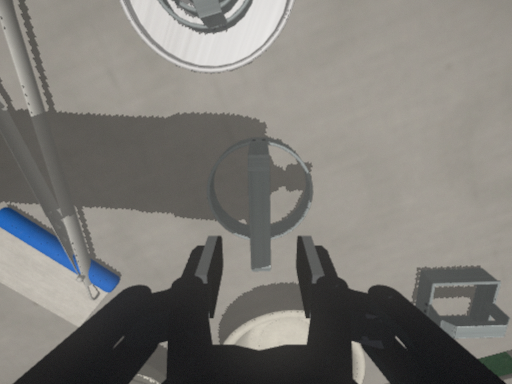

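Call:
carry_out --moves '[[[0,0,-0.6],[0,0,2],3.5],[[0,0,-0.6],[0,0,3.6],3],[[0,0,-0.6],[0,0,4.2],3],[[0,0,-0.6],[0,0,4.2],3],[[0,0,-0.6],[0,0,4.2],0.6]]'

```text
t: 25.0
eef_pos: [0.4325, -0.0919, 0.0596]
tool_rot: [0.0, 0.823, 0.568, 0.0]
contact_force: [-0.4, -0.9, 2.2]
gripper_width: 0.151
```

Call:
carry_out --moves '[[[0,0,0],[0,0,0],0.6],[[0,0,0],[0,0,0],0.6],[[0,0,0],[0,0,0],0.6]]'

```text
t: 25.38
eef_pos: [0.4325, -0.0919, 0.0595]
tool_rot: [0.0, 0.823, 0.569, 0.0]
contact_force: [-0.5, -1.2, 6.6]
gripper_width: 0.148
```

Call:
carry_out --moves '[[[0,0,0],[0,0,-1],0.6],[[0,0,0],[0,0,-6],0.6],[[0,0,0],[0,0,-11],0.6],[[0,0,0],[0,0,-11],0.6],[[0,0,0],[0,0,-11],0.6]]'

```text
t: 26.0
eef_pos: [0.4316, -0.0912, 0.169]
tool_rot: [-0.0, 0.822, 0.569, 0.0]
contact_force: [-0.6, -0.6, -1.0]
gripper_width: 0.148
```

```bash
python3 - <<'E'
from h import *
o=bot.get_obs();print(o["eef_pos"],o["gripper_width"])
print(tool((.455,.0715,.169)))
E
```

```text
[ 0.43162657 -0.09118784  0.16900534] 0.1475392118439608
(array([ 1.605e+01, -3.550e+00,  1.000e-02]), None)
```

Call:
carry_out --moves '[[[0,0,0],[5,-1.1,0],0.6],[[0,0,0],[10,-2.2,0],0.6],[[0,0,0],[14.5,-3.2,0],0.6],[[0,0,0],[16,-3.5,0],0.6],[[0,0,0],[16,-3.5,0],0.6]]'

```text
t: 26.62
eef_pos: [0.4552, 0.0704, 0.1681]
tool_rot: [0.0, 0.822, 0.569, -0.001]
contact_force: [-0.1, -0.2, -1.2]
gripper_width: 0.151
```

Call:
carry_out --moves '[[[0,0,0],[0,0,0],0.6],[[0,0,0],[0,0,0],0.6]]'

```text
t: 26.88
eef_pos: [0.4557, 0.0687, 0.169]
tool_rot: [-0.0, 0.823, 0.567, -0.0]
contact_force: [-0.4, -0.9, -0.8]
gripper_width: 0.147
```

```bash
python3 - <<'E'
from h import *
held(4,0,.0595)
print(tool((.455,.0715,.0625)))
E
```

```text
[0.4557 0.0687 0.169 ] 0.147
expected px [259. 211.] [(0.96, [257.0, 146.0], 964), (0.84, [275.0, 170.0], 535), (0.66, [26.0, 30.0], 2368), (0.56, [261.0, 218.0], 6807), (0.52, [244.0, 172.0], 168)]
fit [3.5250e-01 4.5620e-01 6.9500e-02 6.9562e+01] eef [0.4557 0.0687 0.169 ] t 26.88
(array([ 0.18, -0.16, 10.67]), None)
```

Call:
carry_out --moves '[[[0,0,0],[0.15,-0.15,4],0.6],[[0,0,0],[0.15,-0.15,7],0.6],[[0,0,0],[0.15,-0.15,9],0.6],[[0,0,0],[0.15,-0.15,10.2],0.6],[[0,0,0],[0.15,-0.15,10.6],0.6]]'

```text
t: 27.6
eef_pos: [0.455, 0.0719, 0.0629]
tool_rot: [-0.0, 0.823, 0.568, -0.0]
contact_force: [0.5, 0.4, -1.4]
gripper_width: 0.15
```

Call:
carry_out --moves '[[[0,0,0],[0,0,0.1],0.6],[[0,0,0],[0,0,0.1],0.6],[[0,0,0],[0,0,0.1],3],[[0,0,0],[0,0,0.1],3],[[0,0,0],[0,0,-1],3]]'

```text
t: 28.22
eef_pos: [0.4546, 0.0721, 0.0733]
tool_rot: [-0.0, 0.823, 0.569, -0.001]
contact_force: [0.5, -0.0, 0.3]
gripper_width: 0.358
```

Call:
carry_out --moves '[[[0,0,0],[0,0,-4],3],[[0,0,0],[0,0,-9],4],[[0,0,0],[0,0,-12],5],[[0,0,0],[0,0,-12],5],[[0,0,0],[0,0,-12],5]]'

```text
t: 28.85
eef_pos: [0.4545, 0.0723, 0.1929]
tool_rot: [-0.0, 0.823, 0.569, -0.0]
contact_force: [-0.2, 1.5, 0.1]
gripper_width: 0.587
```

```bash
python3 - <<'E'
from h import *
o=bot.get_obs();print(o["eef_pos"])
b=look(4,(.455,.071,.03),"w16",base=.003)
ell("dish",.011)
ell("cover",.088,camera="top")
print(tool((.572,.238,.24)),o["q"].round(2))
E
```

```text
[0.45453273 0.07232089 0.19285325]
expected px [260. 167.] [(0.95, [254.0, 168.0], 892), (0.94, [264.0, 171.0], 2463), (0.59, [272.0, 165.0], 888), (0.59, [45.0, 34.0], 1815), (0.49, [270.0, 172.0], 247)]
fit [2.491500e+00 4.471000e-01 6.860000e-02 1.593063e+02] eef [0.4545 0.0723 0.1929] t 28.85
dish wrist 0.79 [266. 146.] centre [0.4566 0.072 ] r 0.0654
cover top 0.77 [186. 166.] centre [0.563  0.2337] r 0.064
cover top 0.34 [363. 174.] centre [ 0.5518 -0.2577] r 0.0371
(array([19.67,  5.1 , -4.78]), None) [-0.95  0.17  0.75  2.11 -0.15  0.91 -0.48]
```

View pics/w16.png

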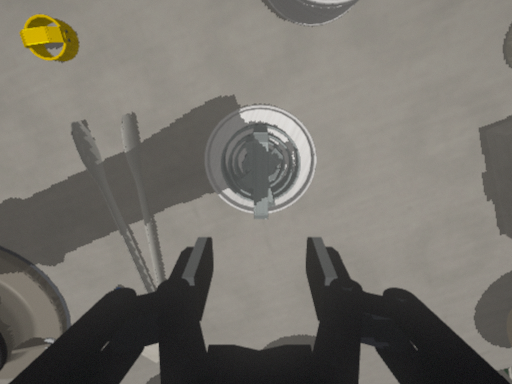

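Call:
carry_out --moves '[[[0,0,0],[5.5,1.4,0],5],[[0,0,0],[11,2.8,0],5],[[0,0,0],[16.5,4.2,0],5],[[0,0,0],[19.7,5.1,0],5],[[0,0,0],[19.7,5.1,0],5]]'

```text
t: 29.78
eef_pos: [0.573, 0.2412, 0.1919]
tool_rot: [0.0, 0.822, 0.57, -0.0]
contact_force: [0.7, -0.5, 0.0]
gripper_width: 0.581
```

```bash
python3 - <<'E'
from h import *
o=bot.get_obs();print(o["eef_pos"],o["q"].round(2))
C=cam("wrist");im=bot.read_camera("wrist");cv2.imwrite("pics/w17.png",im[:,:,::-1])
m=(im.max(2)<60).astype(np.uint8);n,l,s,c=cv2.connectedComponentsWithStats(m)
print("knob exp",proj([(.572,.238,.102)],C).round(0))
for i in range(1,n):
    if 60<s[i,4]<4000: print(s[i],c[i].round(1),ray(c[i],.102,C).round(4))
ell("cover",.088)
E
```

```text
[0.57299323 0.24119404 0.19187299] [-0.97  0.48  0.65  1.75 -0.33  1.03 -0.56]
knob exp [[259. 191.]]
[344   0  30  60  97] [353.7  29.5] [0.6825 0.3325 0.102 ]
[361   0  53  67 171] [377.7  34.3] [0.6985 0.3231 0.102 ]
[376   0  52  60 301] [392.1  25.4] [0.7098 0.3252 0.102 ]
[402   0  86  56 457] [427.3  22.8] [0.7344 0.3178 0.102 ]
[249 173  22  28 321] [257.3 185.7] [0.5725 0.2431 0.102 ]
cover wrist 0.95 [262. 172.] centre [0.5775 0.2437] r 0.0579
```

View pics/w17.png

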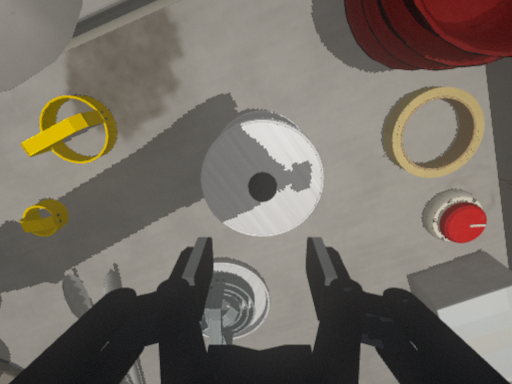

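```bash
python3 - <<'E'
from h import *
C=cam("wrist")
print(ray((262.5,186.5),.105,C),ray((262.5,177.5),.088,C))
print(tool((*ray((262.5,186.5),.105,C)[:2],.12)),tool((*ray((262.5,177.5),.088,C)[:2],.12)))
im=cv2.cvtColor(cv2.imread("pics/w17.png"),6)[110:245,190:335]
k=im[160-110:215-110,235-190:290-190];m=(k<45).astype(np.uint8);n,l,s,c=cv2.connectedComponentsWithStats(m);print(s[1:],c[1:]+[235,160])
a=np.linspace(0,6.28,90)
# fit disc: project circle r=.056 at z .088, maximise gradient
G=np.hypot(cv2.Sobel(cv2.cvtColor(cv2.imread("pics/w17.png"),6),5,1,0),cv2.Sobel(cv2.cvtColor(cv2.imread("pics/w17.png"),6),5,0,1));G=cv2.GaussianBlur(np.minimum(G,200),(0,0),1)
best=max(((cv2.remap(G.astype(np.float32),*[proj(np.c_[x+.056*np.cos(a),y+.056*np.sin(a),0*a+.088],C).astype(np.float32)[:,i] for i in(0,1)],1).mean(),x,y) for x in np.arange(.565,.585,.0005) for y in np.arange(.23,.25,.0005)))
print(best)
E
```

```text
[0.57570708 0.23746665 0.105     ] [0.57691317 0.24013326 0.088     ]
(array([0.18, 0.34, 7.27]), None) (array([0.47, 0.36, 7.27]), None)
[] []
(np.float32(96.94504), np.float64(0.5749999999999988), np.float64(0.23650000000000002))
```

Call:
carry_out --moves '[[[0,0,0],[0.1,0.3,3],5],[[0,0,0],[0.1,0.3,6],5],[[0,0,0],[0.1,0.3,7],5],[[0,0,0],[0.1,0.3,7],5],[[0,0,0],[0.1,0.3,7],5]]'

```text
t: 30.55
eef_pos: [0.5764, 0.2383, 0.1245]
tool_rot: [0.0, 0.823, 0.568, 0.001]
contact_force: [-0.5, 0.6, -0.4]
gripper_width: 0.587
```

```bash
cat >> h.py <<'E'
def disc(z,x0,y0,r=.056,save=None,w=.010):
    C=cam("wrist"); im=bot.read_camera("wrist")
    if save: cv2.imwrite(f"pics/{save}.png",im[:,:,::-1])
    g=cv2.cvtColor(im,cv2.COLOR_RGB2GRAY); a=np.linspace(0,6.28,120)
    G=cv2.GaussianBlur(np.minimum(np.hypot(cv2.Sobel(g,5,1,0),cv2.Sobel(g,5,0,1)),200),(0,0),1).astype(np.float32)
    def s(x,y):
        u=proj(np.c_[x+r*np.cos(a),y+r*np.sin(a),0*a+z],C).astype(np.float32); return cv2.remap(G,u[:,:1],u[:,1:],1).mean()
    return max((s(x,y),x,y) for x in np.arange(x0-w,x0+w,.0005) for y in np.arange(y0-w,y0+w,.0005))
E
python3 - <<'E'
from h import *
o=bot.get_obs();print(o["eef_pos"])
b=disc(.088,.575,.237,save="w18");k=disc(.109,.575,.237,r=.0125);print(b,k,tool((b[1],b[2],.08)))
E
```

```text
[0.57636058 0.23834394 0.12450479]
(np.float32(90.68167), np.float64(0.5759999999999987), np.float64(0.241)) (np.float32(113.19406), np.float64(0.5774999999999986), np.float64(0.244)) (array([ 0.21, -0.12,  4.44]), None)
```

View pics/w18.png

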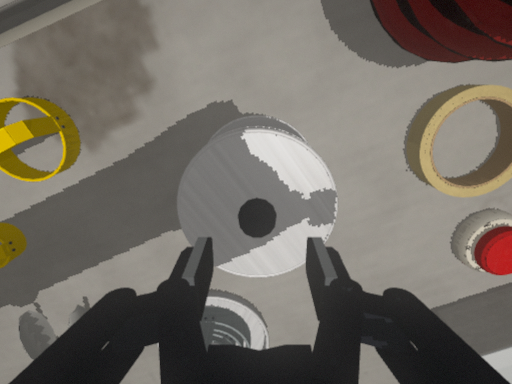

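```bash
python3 - <<'E'
from h import *
C=cam("wrist");o=bot.get_obs();print(o["eef_pos"])
print(ray((257.3,217),.108,C),ray((257,202),.088,C),tool((*ray((257.3,217),.108,C)[:2],.08)))
E
```

```text
[0.57630613 0.23854394 0.12439932]
[0.57757219 0.24405368 0.108     ] [0.57814059 0.24633145 0.088     ] (array([ 0.55, -0.08,  4.44]), None)
```

Call:
carry_out --moves '[[[0,0,0],[0.5,-0.1,1],5],[[0,0,0],[0.5,-0.1,3],5],[[0,0,0],[0.5,-0.1,4.4],5],[[0,0,0],[0.5,-0.1,4.4],5],[[0,0,0],[0.5,-0.1,4.4],1.5]]' --newtons 60

```text
t: 31.28
eef_pos: [0.5766, 0.2432, 0.0792]
tool_rot: [0.0, 0.823, 0.568, -0.0]
contact_force: [0.0, 0.1, -0.5]
gripper_width: 0.383
```

Call:
carry_out --moves '[[[0,0,0],[0,0,0],1.5],[[0,0,0],[0,0,0],1.5],[[0,0,0],[0,0,0],1.5]]'

```text
t: 31.65
eef_pos: [0.5767, 0.2434, 0.0798]
tool_rot: [-0.0, 0.823, 0.568, 0.0]
contact_force: [-1.4, -1.3, 4.4]
gripper_width: 0.263
```

```bash
python3 - <<'E'
from h import *
o=bot.get_obs();print(o["eef_pos"],o["gripper_width"],o["contact_force"])
print(disc(.088,.577,.242),disc(.109,.577,.242,r=.0125))
E
```

```text
[0.57669842 0.24336697 0.07980025] 0.2627822170364082 [-1.43275913 -1.33998724  4.42402352]
(np.float32(77.936455), np.float64(0.575999999999999), np.float64(0.2415)) (np.float32(62.3533), np.float64(0.5769999999999988), np.float64(0.2425))
```

Call:
carry_out --moves '[[[0,0,0],[0,0,-0.6],1.5],[[0,0,0],[0,0,-3],1.5],[[0,0,0],[0,0,-7.5],1.5],[[0,0,0],[0,0,-12],1.5],[[0,0,0],[0,0,-12.5],1.5]]'

```text
t: 32.38
eef_pos: [0.5783, 0.2439, 0.2074]
tool_rot: [0.0, 0.823, 0.569, 0.003]
contact_force: [0.6, 1.1, -3.9]
gripper_width: 0.263
```

Call:
carry_out --moves '[[[0,0,0],[-4,-1,0],1.5],[[0,0,0],[-9,-2.3,0],1.5],[[0,0,0],[-14,-3.7,0],1.5],[[0,0,0],[-18,-4.7,0],1.5],[[0,0,0],[-20.2,-5.3,0],1.5]]'

```text
t: 33.0
eef_pos: [0.4528, 0.0712, 0.2028]
tool_rot: [-0.001, 0.823, 0.568, -0.001]
contact_force: [0.3, 0.6, -3.0]
gripper_width: 0.266
```

Call:
carry_out --moves '[[[0,0,0],[0,0,0],1.5],[[0,0,0],[0,0,0],1.5],[[0,0,0],[0,0,0],1.5],[[0,0,0],[0,0,0],1.5]]'

```text
t: 33.5
eef_pos: [0.4557, 0.0737, 0.204]
tool_rot: [0.0, 0.822, 0.569, -0.0]
contact_force: [0.6, -0.3, -2.9]
gripper_width: 0.262
```

```bash
python3 - <<'E'
from h import *
o=bot.get_obs();e=o["eef_pos"];print(e,o["gripper_width"],o["contact_force"])
dz=e[2]-.0798
print("cover",disc(.088+dz,e[0],e[1]));print("dish",disc(.011,.4557,.0718,r=.065,save="w19"))
cv2.imwrite("pics/s2.png",bot.read_camera("side")[80:300,100:420,::-1].repeat(2,0).repeat(2,1))
E
```

```text
[0.45569196 0.07369555 0.20400547] 0.26156276785776444 [ 0.55717883 -0.3051909  -2.87089132]
cover (np.float32(77.78563), np.float64(0.45519196315829275), np.float64(0.07169554547374413))
dish (np.float32(61.465805), np.float64(0.4532), np.float64(0.0703))
```

View pics/s2.png

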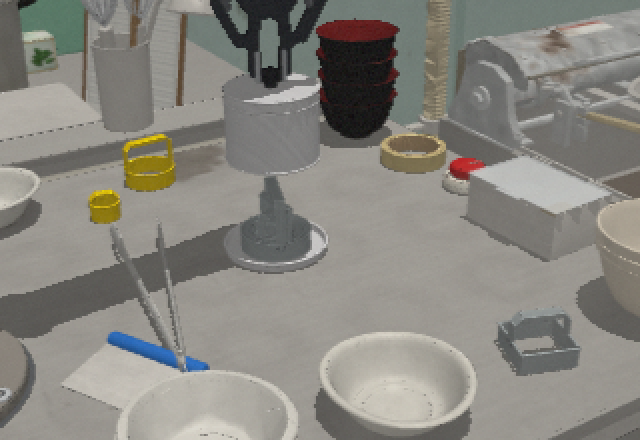

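Call:
carry_out --moves '[[[0,0,0],[0,0,3],1.5],[[0,0,0],[0,0,6],1.5],[[0,0,0],[0,0,8.5],1.5],[[0,0,0],[0,0,10],1.5],[[0,0,0],[0,0,10.6],1.5]]'

```text
t: 34.28
eef_pos: [0.4554, 0.0732, 0.0977]
tool_rot: [0.0, 0.823, 0.569, -0.0]
contact_force: [-0.2, -0.3, -3.4]
gripper_width: 0.267
```

```bash
python3 - <<'E'
from h import *
o=bot.get_obs();e=o["eef_pos"];print(e,o["gripper_width"],o["contact_force"])
dz=e[2]-.0798
print("cover",disc(.088+dz,e[0],e[1]));print("dish",disc(.011,.4557,.0718,r=.065)); ell("dish",.011)
E
```

```text
[0.45538782 0.07315137 0.09768833] 0.2672349364043096 [-0.20802287 -0.28232693 -3.38012172]
cover (np.float32(73.21763), np.float64(0.4548878164519686), np.float64(0.07115136968713223))
dish (np.float32(61.760494), np.float64(0.4552), np.float64(0.0718))
dish wrist 0.63 [258. 123.] centre [0.4561 0.0722] r 0.0654
```

Call:
carry_out --moves '[[[0,0,0],[0.1,0,0.6],1.5],[[0,0,0],[0.1,0,1.1],1.5],[[0,0,0],[0.1,0,1.4],1.5],[[0,0,0],[0.1,0,1.5],1.5],[[0,0,0],[0.1,0,1.5],1.5]]'

```text
t: 35.1
eef_pos: [0.4558, 0.074, 0.0831]
tool_rot: [0.0, 0.823, 0.569, -0.0]
contact_force: [0.0, 0.7, -2.7]
gripper_width: 0.264
```

```bash
python3 - <<'E'
from h import *
o=bot.get_obs();e=o["eef_pos"];print(e,o["gripper_width"],o["contact_force"])
E
```

```text
[0.45577597 0.07404446 0.08311957] 0.26426446470849785 [ 0.02071753  0.71220291 -2.70340405]
```

Call:
carry_out --moves '[[[0,0,0],[0,0,0.1],1.5],[[0,0,0],[0,0,0.1],1.5]]'

```text
t: 35.35
eef_pos: [0.456, 0.0742, 0.0828]
tool_rot: [-0.0, 0.823, 0.568, 0.0]
contact_force: [-2.8, -0.9, 5.4]
gripper_width: 0.261
```

Contact with the floor at the expected height. Release.

Call:
carry_out --moves '[[[0,0,0],[0,0,0],4.5],[[0,0,0],[0,0,0],4.5],[[0,0,0],[0,0,0],4.5],[[0,0,0],[0,0,-1.5],4.5],[[0,0,0],[0,0,-3],4.5]]'

```text
t: 35.98
eef_pos: [0.456, 0.074, 0.1133]
tool_rot: [0.0, 0.823, 0.568, 0.0]
contact_force: [-0.5, -0.8, -0.1]
gripper_width: 0.528
```

Call:
carry_out --moves '[[[0,0,0],[0,0,-4],4.5],[[0,0,0],[0,0,-9],4.5],[[0,0,0],[0,0,-13],4.5],[[0,0,0],[0,0,-13],4.5],[[0,0,0],[0,0,-13],4.5]]'

```text
t: 36.6
eef_pos: [0.4554, 0.0742, 0.2422]
tool_rot: [-0.0, 0.823, 0.569, 0.0]
contact_force: [-0.5, 1.0, 0.1]
gripper_width: 0.529
```

```bash
python3 - <<'E'
from h import *
o=bot.get_obs();e=o["eef_pos"];print(o["t"],e,o["gripper_width"],o["contact_force"])
for z in(.079,.085,.088,.091,.094,.099,.104): print("cover z",z,disc(z,.455,.072))
print("knob",disc(.112,.455,.072,r=.0125));print("dish",disc(.011,.4555,.072,r=.065)); ell("dish",.011)
S=cam("side");bot.read_camera("side")
for l in("cover","dish"):
    d=bot.silhouettes(l,"side")[0]; ys,xs=np.where(d["region"]); print(l,d["score"],"cols",xs.min(),xs.max(),"rows",ys.min(),ys.max())
    print("left/right edge row medians",[int(ys[xs==c].max()) for c in (xs.min()+3,xs.max()-3)])
a=np.linspace(0,6.28,200);c=lambda r,z:proj(np.c_[.4555+r*np.cos(a),.072+r*np.sin(a),0*a+z],S)
for n,P in(("cover pred",np.vstack([c(.056,.003),c(.056,.091),c(.0125,.112)])),("dish pred",np.vstack([c(.065,.011),c(.06,0)]))): print(n,P.min(0).round(1),P.max(0).round(1))
E
```

```text
36.6 [0.45539115 0.07416676 0.24219714] 0.528826802051175 [-0.53079438  0.99811137  0.05790886]
cover z 0.079 (np.float32(67.368774), np.float64(0.4575), np.float64(0.0695))
cover z 0.085 (np.float32(79.5543), np.float64(0.4555), np.float64(0.069))
cover z 0.088 (np.float32(89.49317), np.float64(0.4555), np.float64(0.07050000000000001))
cover z 0.091 (np.float32(100.44731), np.float64(0.4555), np.float64(0.07200000000000001))
cover z 0.094 (np.float32(103.4432), np.float64(0.456), np.float64(0.07300000000000001))
cover z 0.099 (np.float32(91.16481), np.float64(0.456), np.float64(0.07450000000000001))
cover z 0.104 (np.float32(80.83358), np.float64(0.457), np.float64(0.07800000000000001))
knob (np.float32(145.56436), np.float64(0.4565), np.float64(0.07350000000000001))
dish (np.float32(62.760376), np.float64(0.455), np.float64(0.07100000000000001))
dish wrist 0.87 [261. 106.] centre [0.457 0.073] r 0.0647
cover 0.89 cols 214 260 rows 161 211
left/right edge row medians [206, 206]
dish 0.54 cols 213 262 rows 195 215
left/right edge row medians [209, 208]
cover pred [213.9 160.3] [260.2 213.1]
dish pred [211.9 187.8] [263.7 215. ]
```

```bash
python3 -c "
from station import bot
print(bot.hand_in())"
```

```text
the job is handed in; nothing more can be done
None
```

The four round cutters are standing in the dish, nested from smallest to largest, with the cover set down over them. I handed the job in at about 36.6 s of the 109 s allowed.

- **Cutters:** after each release, cutters 1–3 measured within about 2 mm of the dish's centre. That automatic fit failed for cutter 4. Its position just before release was on target, and the wrist picture shows it nested over the others.
- **Cover:**
  - Its bottom touched at the height expected for the dish's floor, pushing back with only about 5 N.
  - Its top face then measured at about 91–94 mm, where 91 mm is expected and about 99 mm would mean it was resting on the rim.
  - The side camera's outline matched a seated cover to about a pixel and was level left to right.
  - Its centre was about 1 mm from the dish's.
- **Bystanders:** I never worked near the square cutter, bowl or yellow look-alikes. I saw them standing where they were in the last side picture, taken before the cover went down; I did not measure them again at the end.

- **Fingertip offset:** the fingertips sat about 3 cm further back than the description says. The first grasp of cutter 1 closed on air without disturbing it; I corrected the grasp height from the wrist pictures and every later grasp held.
- **Cover position:** one early estimate was about 5 mm off because I combined an older picture with a newer camera pose. I corrected it before grasping.

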